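Lock the vial block down on the shaker

TASK

Lock the vial block down on the shaker before it is run: take the hold-down key from its stand, pass its T-head down through the slot in the middle of the block (feel for the slot, the platform never stops quite in the same place), press it down against its spring, give it a quarter turn either way and let it spring up into its cross notch, then let go. Do it with a light hand, never pressing the key down hard (more than 60 N), and leave the loose amber jar and white bottle where they stand.

Things in the scene. Friction and masses are not known exactly. Their poses are not given: they have to be found in the camera images.
- key: hold-down key, upright (z up) in its stand, 66 mm tall, 0.14 kg; origin: centre of the underside of its flat steel T-head, 26 (x) x 8 (y) x 6 mm high. Above it a 7 mm stem, a steel foot disc 47 mm across with its underside 10 mm over the origin, and the handle. The foot slides up the stem by at most 10 mm against a coil spring (1.3 N per mm, unloaded at rest), then meets a hard stop.
- key_handle (a point): middle of the key's white bar handle, 52 mm above the key's origin: 46 (x) x 12 (y) x 28 mm high, parallel to the T-head; axes as the key's. Pinch it across its 12 mm; it is free all round from 38 to 66 mm above the origin.
- key_stand: low grey plastic stand 80 x 68 x 26 mm, fixed to the bench; origin at the centre of its underside. The key's head stands in a pocket 30 (x) x 12 (y) mm, 10 mm deep, in the middle of its top, the foot disc lying on the top; lift the key straight up.
- shaker: white orbital shaker fixed to the bench, housing 150 (x) x 160 (y) mm; origin: centre of its underside, front with knob faces -x. On its drive plate sits an aluminium block 92 (x) x 126 (y) mm, flat top 106 mm above the origin; vials in two rows at y = -48 and +48 mm rise 12 mm above that top. In the middle, flush, a 40 mm square steel hub with a sharp-edged slot 29 (x) x 11 (y) mm.
- block_top (a point): point over the housing's middle at the height of the block's top; axes as the shaker's. The drive plate with block and hub stops anywhere on its orbit: the slot's middle is up to 4.5 mm from this point in x and also in y, which NO pose shows; feel or look for it. It keeps the housing's yaw and slides aside (6 mm at most) only under a push of over about 8 N.
- lock_point (a point): 14 mm below block_top: height of the key's origin when locked. The slot plate is 8 mm thick; under it a notch 3 mm deep, 13.5 mm wide, runs across the slot (along y); below is free room to 26 mm under the top. The head can turn with the key's origin 17 to 20 mm below the top (foot pushed up 7 to 10 mm, 9 to 13 N); eased off, it springs up into the notch.
- jar_amber: loose amber glass jar with blue cap, 55 mm diameter, 123 mm tall, a bystander; origin at the centre of its underside
- white_bottle: loose small white bottle, 37 mm diameter, 74 mm tall, a bystander; origin at the centre of its underside
Things that resemble listed ones, but are neither listed nor needed, are in the scene too. What is shaped like the key but purple or yellow is not meant.

How it is judged:
On the way, in this order (a step that is already met when the one before it is completed fails the run):
1. the key's head has passed down through the slot, lying along it (z of key in the frame of shaker below 0.094 m and horizontal distance between key and shaker below 0.012 m and angle between the x axis of key and the x axis of shaker, either way round below 0.35 rad), for 0.1 s.
2. the head is turned across the slot below it (z of key in the frame of shaker below 0.094 m and horizontal distance between key and shaker below 0.012 m and angle between the x axis of key and the x axis of shaker, either way round above 1.35 rad), for 0.1 s.
At the end, for the whole second after the job is handed in: the key stands released and still in the hub, upright within 0.1 rad, its head turned across the slot (within 0.22 rad of square) and sprung up into the notch: key origin 12 to 15.5 mm below the block's top, within 12 mm of the shaker's middle (all of step 2 and z of key in the frame of shaker above 0.0905 m and angle between key's own z axis and vertical below 0.1 rad and linear speed of key below 0.01 m/s and angular speed of key below 0.1 rad/s); the robot touches nothing.
It fails at once if the key is pressed on the shaker with more than 60 N (contact force between key and shaker above 60 N).
It fails at once if the amber jar is moved more than 15 mm (distance of jar_amber from where it was at the start of the episode above 0.015 m).
It fails at once if the white bottle is moved more than 15 mm (distance of white_bottle from where it was at the start of the episode above 0.015 m).
It also fails if it takes over 64 s, if anything falls off the work surface, if the arm or the gripper's body presses on something with over 40 N, if the wrist force passes 120 N, or if a joint passes its speed limit or range.

ROBOT

A 6-joint arm with a two-finger parallel gripper is mounted at the origin on a cart in front of the work surface, level with it; the furniture and walls round the work are solid. World frame = base frame: x ahead of the robot, y to its left, z up, the work surface at z = 0. Lengths are in m, angles in rad, forces in N, time in s.
With the tool pointing down it reaches from about 0.3 to 0.775 m from the base axis. Payload 14.6 kg.
Tool frame: the origin (TCP) lies midway between the tips of the shut fingers; the grasp point (between the pads) lies 19 mm behind it; z points along the fingers, y is the direction in which the jaws open and shut (so a half turn about z gives the same grasp; the last joint's range is limited). The gripper opens to 85 mm and grips with 20 to 120 N. Pads are 22 mm wide; open, the fingers measure 114 mm over their backs; the gripper's body (76 mm by 85 mm) begins 54 mm behind the grasp point. The pads swing forward as they close: fully open they stand 13 mm farther back than shut.
Start: joints at [-1.342, 0.3, 1.521, -0, 1.321, -0.067], TCP at [0.16, -0.526, 0.231] pointing down, gripper open.
Joint ranges: [-3.03, 3.03], [-0.79, 2.21], [0.23, 2.52], [-1.04, 4.18], [0, 3.07], [-2.55, 2.55]. Speed limits (rad/s): [2.22, 2.22, 2.57, 3.14, 3.14, 3.14].

INTERFACE

Orientations are given as a unit quaternion [x, y, z, w].
In Python, from rig import arm, vision gives the robot as it stands.
- The arm moves only by the shell command python3 -m inch 'ROWS'. ROWS is JSON, a list of rows, each an object of numbers: "rx", "ry", "rz": the turn, a rotation vector about the world's x, y, z as a fraction of full scale; "x", "y", "z": the shift along the world's x, y, z as a fraction of full scale; "hand": the closure, from 0 (fully open) to 1 (shut). In form: [{"rx": .., "ry": .., "rz": .., "x": .., "y": .., "z": .., "hand": ..}, ...]. A call has 1 to 12 rows; each row shifts and turns the pose as measured when the row begins; what a row does not reach is not made up. Full scale, the value 1, is 25 cm for a shift and 4 degrees for a turn. A row lasts 1/12 s, in which the tool goes at most 41.7 mm and 7.16 degrees, less where a joint would pass 70% of its speed; a pose out of reach is approached as far as the arm can. A call with a number of a shift or a turn outside -1 to 1 is refused whole. A call with a gripper value outside its range is refused whole. The fingers move at their own pace and stop on an object; the grip force is fixed at half the most. Time passes only in rows, so rows that do not move let the fingers close. It gives the time, the measured TCP pose, the force and the opening at its end, in the units of the state.
- arm.state(): the state, without advancing time (a new reading comes with each control period).
- vision.read_camera(name): name is "scene" or "top"; returns a dict with "pixels" (384x512x3 uint8, red, green, blue), "depth" (384x512 float32, m along the optical axis (not along the pixel's ray), 0 where there is no reading), "fovy" (degrees; the focal length in pixels is half the picture's height over the tangent of half this angle, whatever the lens; pixels are square), "cx", "cy" (the principal point, pixels), "k1" (the pictures are not rectified: a ray, as slopes to the right and down, at radius r is drawn at 1 + k1 r^2 times it, then the intrinsics apply), "R" (3x3) and "t" (3): a world point X has camera coordinates R X + t. Camera axes: x right, y down, z forward; pixel columns grow to the right and rows downward; lengths in m; the calibration is good to about 2 mm. A picture is of the moment at which its call begins.
- arm.sign_off(): hands the job in, once; it reports no verdict.
Trained networks look in a picture, given as the dict that the camera call returned (one of the last four; its "shot" number tells which), for a name from the list of things; names that differ only in an ending like _2 or _b are one class to them, and where a whole thing is asked for, a point or a joint stands for the part that bears it (a point fixed in the world has none). Each returns a list of dicts, best first, with "score" (0 to 1); they miss things now and then, are a little off and sometimes report something else, mostly with a low value. They report only what shows in the picture. A call takes as long as a camera call. They do not tell look-alikes from the thing itself.
- vision.silhouettes(label, picture): "region" (384x512 bool, what is visible of it).
- vision.pinpoint(label, picture): "centre" ([x, y, z] in m, in world coordinates, good to about 4 mm: a listed point, or the origin of a listed thing).
The state is a dict: "time_s": time; "q": joint angles; "joint_vel": joint speeds; "tau": joint torques, N m; "position": TCP position; "tcp_rot": TCP orientation; "force": force on the tool from outside, world axes, zero at the start; "torque": the same for the moment, N m; "grip_width": opening from 0.0 (shut) to 1.0 (fully open).
Only numpy, scipy, OpenCV 4.12 (cv2) and the standard library are available. Lean on these libraries where they do the work, as an engineer would, in place of code of your own. Each camera call takes 0.05 s, during which the arm holds its last target.

## Working session

There is one attempt and no reset: what is moved stays moved. The work goes in short steps, Python scripts to look and compute and a shell command to move; the robot and the scene stay as the last step left them, time stands still between calls to the robot, and variables do not carry over. Pictures are saved under pics/ and viewed, and the job is handed in when it is done.

```bash
ls; mkdir -p pics
python3 - <<'E'
from rig import arm, vision
import cv2, numpy as np, pickle
print(arm.state())
for n in ("scene","top"):
    p=vision.read_camera(n)
    print(n,p["fovy"],p["cx"],p["cy"],p["k1"],p["R"],p["t"],p["shot"])
    cv2.imwrite(f"pics/{n}0.png",cv2.resize(p["pixels"][:,:,::-1],(768,576),interpolation=cv2.INTER_CUBIC))
    pickle.dump(p,open(f"{n}0.pkl","wb"))
    for l in ["key","key_handle","key_stand","shaker","block_top","lock_point","jar_amber","white_bottle"]:
        print(l,[(round(d["score"],2),np.round(d["centre"],4).tolist()) for d in vision.pinpoint(l,p)])
print(arm.state()["time_s"])
E
```

```text
pics
{'time_s': 0.0, 'q': array([-1.34157935e+00,  3.00479837e-01,  1.52159946e+00,  2.32266785e-05,
        1.32066770e+00, -6.66167573e-02]), 'joint_vel': array([ 0.00149413,  0.000358  , -0.00064375,  0.00034649,  0.00039081,
       -0.00120368]), 'tau': array([-2.00611807e-04, -5.43502915e+01, -3.61794841e+01, -6.04189518e-05,
        3.98312404e-03,  4.85587293e-05]), 'position': array([ 0.16028639, -0.52588298,  0.23070874]), 'tcp_rot': array([ 9.89080492e-01,  1.47375194e-01, -3.56590276e-05, -5.76175221e-04]), 'force': array([ 0.52795024, -0.93306782, -0.06671182]), 'torque': array([ 0.01541984, -0.02667814, -0.01554391]), 'grip_width': 0.9979392131151923}
scene 44.216168338076244 257.704250046718 191.74865906260277 -0.13292735811138362 [[ 0.8733851  -0.48700792  0.00466297]
 [-0.22601494 -0.41377202 -0.88187866]
 [ 0.4314113   0.76916578 -0.47145338]] [-0.57099332  0.12144275  1.17119898] 1
key [(0.79, [0.4894, -0.5256, 0.0001]), (0.71, [0.5386, -0.3284, -0.0013]), (0.61, [0.4839, -0.4226, 0.0166])]
key_handle [(0.92, [0.4828, -0.4251, 0.0694]), (0.76, [0.4883, -0.5273, 0.05
[... 504 characters left out ...]
88]
 [-0.98799421  0.00852512 -0.15425549]
 [ 0.15398184 -0.02664853 -0.98771426]] [-0.17622937  0.59978021  1.35060918] 2
key [(0.56, [0.4825, -0.4234, 0.0157]), (0.46, [0.4888, -0.5176, -0.0011]), (0.44, [0.5415, -0.3229, -0.0022])]
key_handle [(0.72, [0.4888, -0.5227, 0.054]), (0.68, [0.4815, -0.4171, 0.0683]), (0.57, [0.5425, -0.3233, 0.0512])]
key_stand [(0.62, [0.485, -0.4218, -0.0002])]
shaker [(0.6, [0.4966, -0.1529, 0.0008])]
block_top [(0.64, [0.4988, -0.153, 0.1065]), (0.47, [0.4991, -0.1564, 0.0937])]
lock_point [(0.84, [0.4997, -0.1582, 0.0974]), (0.26, [0.6725, -0.0029, -0.0025])]
jar_amber [(0.93, [0.4706, 0.1377, 0.0024])]
white_bottle [(0.68, [0.6729, -0.0031, -0.0006])]
0.9
```

View pics/scene0.png

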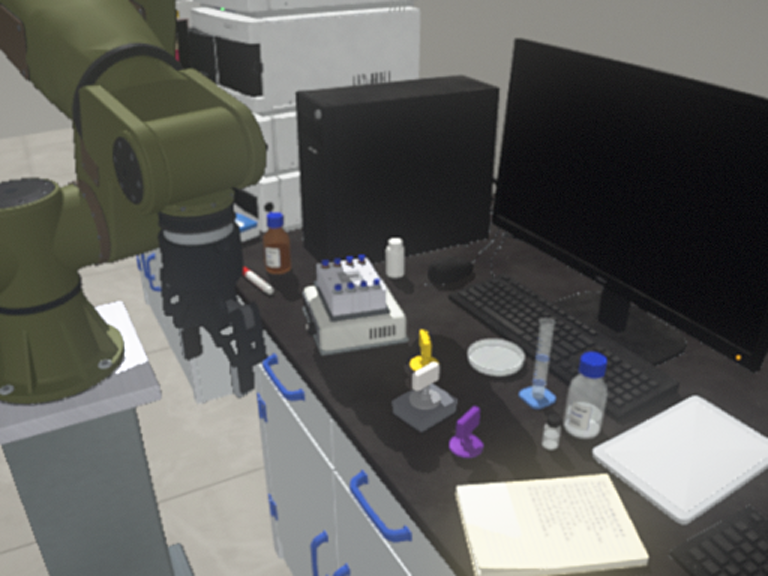

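View pics/top0.png

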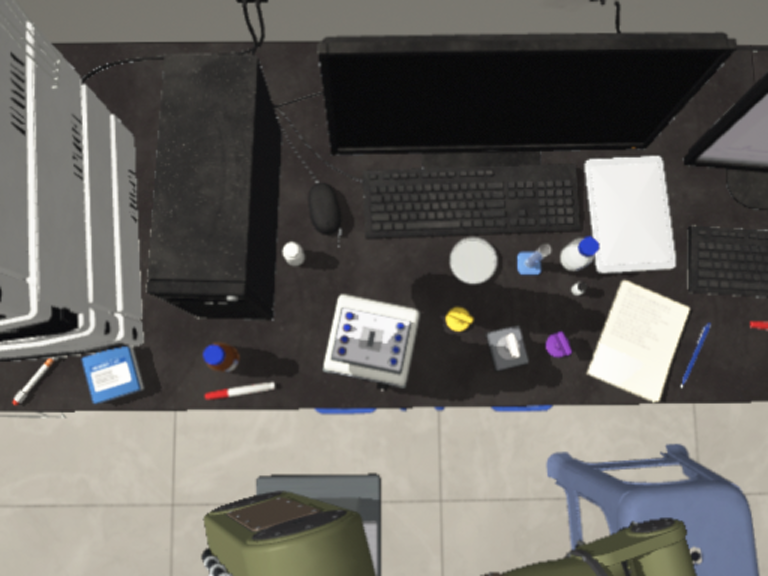

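Key candidates in the top view: yellow (459,318), purple (557,344), and white-handled in the grey stand (508,345). The last one fits the description. I'll confirm it with a crop and measure the yaws.

```bash
cat > h.py <<'E'
import numpy as np, cv2, pickle
def pts(p):
    f=192/np.tan(np.radians(p["fovy"]/2)); d=p["depth"]
    K=np.array([[f,0,p["cx"]],[0,f,p["cy"]],[0,0,1]])
    v,u=np.mgrid[0:384,0:512]
    q=np.stack([u.ravel(),v.ravel()],1).astype(np.float64).reshape(-1,1,2)
    s=cv2.undistortPoints(q,K,np.array([p["k1"],0,0,0,0.])).reshape(384,512,2)
    C=np.dstack([s[...,0]*d,s[...,1]*d,d])
    return (C-p["t"])@p["R"]   # R^T (C-t)
def proj(p,X):
    f=192/np.tan(np.radians(p["fovy"]/2))
    c=np.atleast_2d(X)@p["R"].T+p["t"]; s=c[:,:2]/c[:,2:]
    r2=(s**2).sum(1,keepdims=True); s=s*(1+p["k1"]*r2)
    return s*f+[p["cx"],p["cy"]]
def ortho(p,x0,x1,y0,y1,z,mm=0.25):
    # image of plane z ; rows: x decreasing, cols: y decreasing
    xs=np.arange(x1,x0,-mm/1000); ys=np.arange(y1,y0,-mm/1000)
    X,Y=np.meshgrid(xs,ys,indexing="ij")
    uv=proj(p,np.stack([X.ravel(),Y.ravel(),np.full(X.size,z)],1)).astype(np.float32)
    return cv2.remap(p["pixels"],uv[:,0].reshape(X.shape),uv[:,1].reshape(X.shape),cv2.INTER_CUBIC)
E
python3 - <<'E'
from h import *
top=pickle.load(open("top0.pkl","rb")); sc=pickle.load(open("scene0.pkl","rb"))
for p,n in((top,"top"),(sc,"scene")):
    W=pts(p)
    m=(abs(W[...,0]-.484)<.05)&(abs(W[...,1]+.422)<.045)
    px=p["pixels"].astype(int); bright=px.min(2)>170
    a=m&(W[...,2]>.056)&(W[...,2]<.09)
    print(n,"handle n",a.sum(),W[a].mean(0),W[a].max(0),W[a].min(0)); t=a&(W[...,2]>.070)
    if t.sum()>3:
        r=cv2.minAreaRect(W[t][:,:2].astype(np.float32)*1000); print("rect",r, W[t][:,2].max())
    b=m&(W[...,2]>.02)&(W[...,2]<.03); r=cv2.minAreaRect(W[b][:,:2].astype(np.float32)*1000);print("stand",r)
    s=(abs(W[...,0]-.5)<.12)&(abs(W[...,1]+.155)<.12)
    for lo,hi in((.1,.111),(.04,.09)):
        b=s&(W[...,2]>lo)&(W[...,2]<hi); print("sh",lo,b.sum(),cv2.minAreaRect(W[b][:,:2].astype(np.float32)*1000))
    b=s&(W[...,2]>.1)&(W[...,2]<.111);print(np.median(W[b][:,2]))
A=ortho(top,.42,.58,-.24,-.07,.106); cv2.imwrite("pics/ob.png",A[:,:,::-1])
cv2.imwrite("pics/osc.png",ortho(sc,.42,.58,-.24,-.07,.106)[:,:,::-1])
B=top["pixels"][190:260,280:400]; cv2.imwrite("pics/kc.png",cv2.resize(B[:,:,::-1],None,fx=6,fy=6,interpolation=cv2.INTER_CUBIC))
B=sc["pixels"][210:310,250:350]; cv2.imwrite("pics/kcs.png",cv2.resize(B[:,:,::-1],None,fx=6,fy=6,interpolation=cv2.INTER_CUBIC))
E
```

```text
top handle n 92 [ 0.47816364 -0.41995276  0.07698571] [ 0.49981084 -0.41118656  0.08557554] [ 0.45682114 -0.42995401  0.05810778]
rect ((478.2523498535156, -421.30914306640625), (45.0494384765625, 12.85058879852295), 11.788904190063477) 0.0855755425711043
stand ((478.3969421386719, -421.9013366699219), (74.00189971923828, 63.34441375732422), 12.707408905029297)
sh 0.1 1260 ((492.2478332519531, -151.69363403320312), (125.71427917480469, 92.63286590576172), 77.70577239990234)
sh 0.04 1449 ((488.3407897949219, -151.93548583984375), (160.82028198242188, 165.77725219726562), 77.65644836425781)
0.10508356902728923
scene handle n 224 [ 0.47881797 -0.42653758  0.07240228] [ 0.50527839 -0.41350352  0.08375214] [ 0.45754562 -0.43404031  0.05645446]
rect ((480.3124694824219, -423.10699462890625), (46.04331970214844, 14.432279586791992), 11.050262451171875) 0.08375214086865068
stand ((481.00286865234375, -423.0711669921875), (77.66565704345703, 66.42823028564453), 13.819781303405762)
sh 0.1 782 ((494.6877136230469, -153.26449584960938), (130.52114868164062, 93.36621856689453), 77.7979507446289)
sh 0.04 1518 ((489.5892028808594, -156.158447265625), (158.82901000976562, 164.05816650390625), 78.1745834350586)
0.10607704492371436
```

View pics/kc.png

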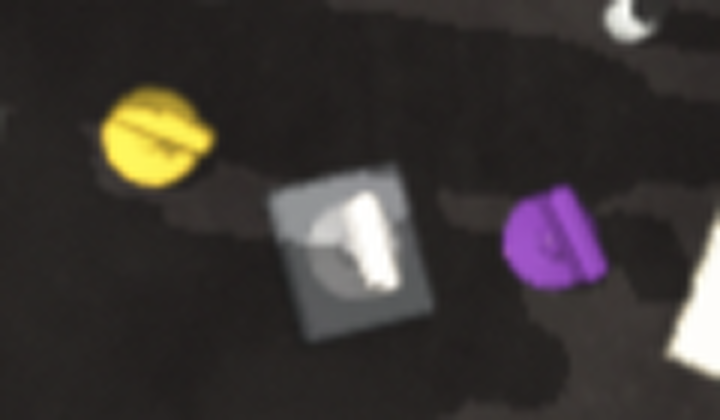

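View pics/kcs.png

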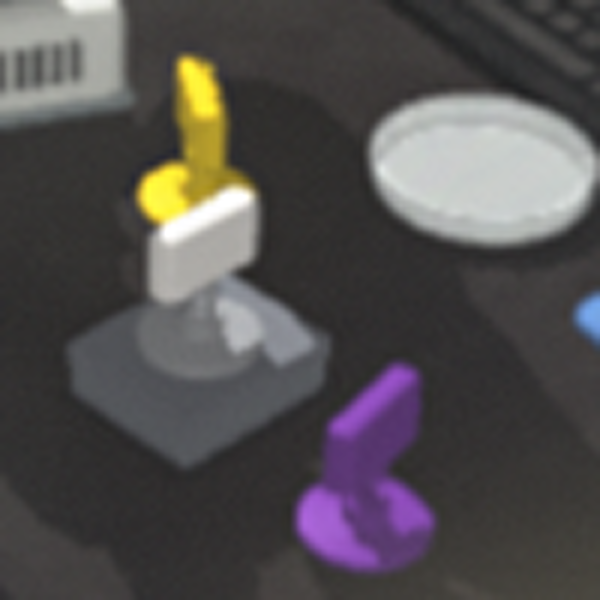

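View pics/ob.png

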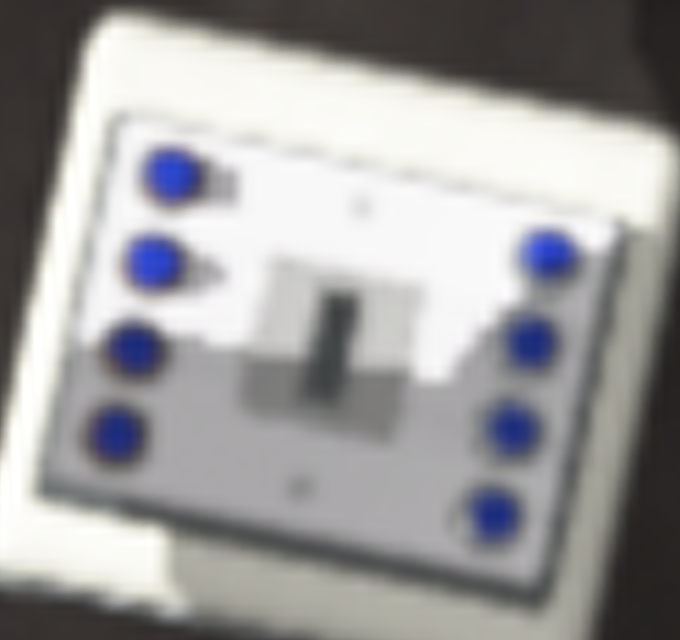

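View pics/osc.png

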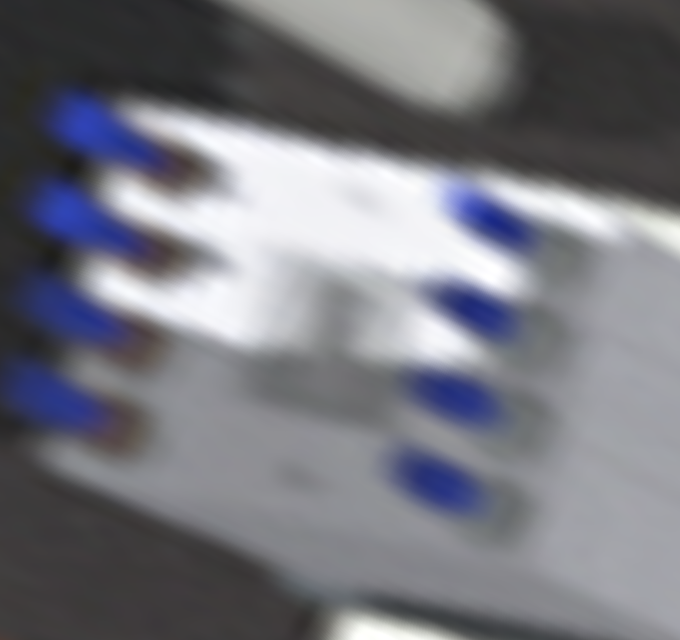

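The crop confirms it: the white handle (top crop 368,245) stands on the grey disc in the grey stand, and the purple and yellow ones are decoys. Next I'll refine the handle and slot positions in both cameras.

Run:
```python
from h import *
top=pickle.load(open("top0.pkl","rb")); sc=pickle.load(open("scene0.pkl","rb"))
ims=[]
def outline(im,cx,cy,yaw,w,h,x1,y1,mm,col):
    c,s=np.cos(yaw),np.sin(yaw)
    q=np.array([[a*w/2,b*h/2] for a,b in((1,1),(1,-1),(-1,-1),(-1,1))])@np.array([[c,s],[-s,c]])+[cx,cy]
    px=np.stack([(y1-q[:,1])/mm*1000,(x1-q[:,0])/mm*1000],1)
    cv2.polylines(im,[np.round(px*8).astype(np.int32)],True,col,1,cv2.LINE_AA,3)
mm=.25
r=[]
for p,hc,sc_ in((top,(.4785,-.4212),(.493,-.153)),(sc,(.4803,-.4231),(.4952,-.1547))):
    A=ortho(p,.445,.515,-.46,-.385,.082,mm)[:,:,::-1].copy()
    outline(A,*hc,np.radians(12.5),.046,.012,.515,-.385,mm,(0,0,255))
    B=ortho(p,.455,.530,-.195,-.115,.106,mm)[:,:,::-1].copy()
    outline(B,*sc_,np.radians(-12.3),.029,.011,.530,-.115,mm,(0,0,255))
    outline(B,*sc_,np.radians(-12.3),.040,.040,.530,-.115,mm,(0,200,0))
    A=cv2.resize(A,(380,290)) if 0 else A
    h=max(A.shape[0],B.shape[0])
    r.append(np.hstack([cv2.copyMakeBorder(i,0,h-i.shape[0],0,4,cv2.BORDER_CONSTANT) for i in(A,B)]))
o=np.vstack(r); o=o[:, :]; print(o.shape); cv2.imwrite("pics/ov.png",o)
```

```text
(602, 629, 3)
```

View pics/ov.png

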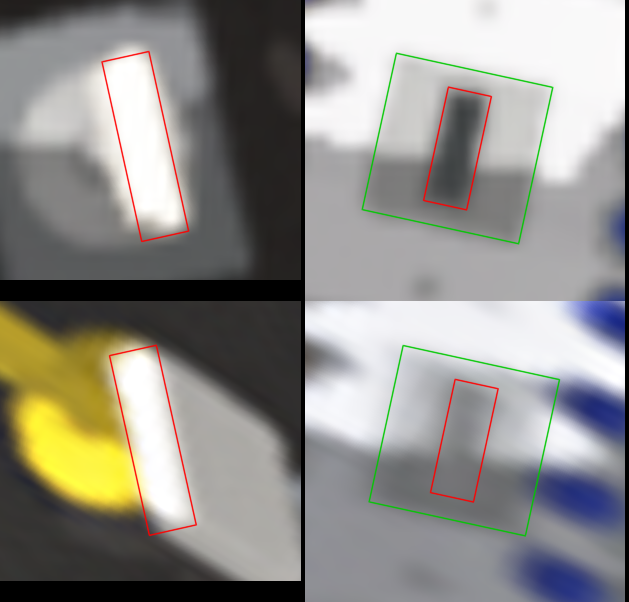

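```bash
python3 -m inch '[{"x":0.14,"y":0.046,"rz":-0.12,"hand":0.45},{"x":0.14,"y":0.046,"rz":-0.12,"hand":0.45},{"x":0.14,"y":0.046,"rz":-0.12,"hand":0.45},{"x":0.14,"y":0.046,"rz":-0.12,"hand":0.45},{"x":0.14,"y":0.046,"rz":-0.12,"hand":0.45},{"x":0.14,"y":0.046,"rz":-0.12,"hand":0.45},{"x":0.14,"y":0.046,"rz":-0.12,"hand":0.45},{"x":0.14,"y":0.046,"rz":-0.12,"hand":0.45},{"x":0.14,"y":0.046,"rz":-0.12,"hand":0.45},{"hand":0.45}]'
cat > s.py <<'E'
from rig import arm
import numpy as np
from scipy.spatial.transform import Rotation as R
s=arm.state(); r=R.from_quat(s["tcp_rot"]); m=r.as_matrix()
print("t",round(s["time_s"],2),"pos",np.round(s["position"]*1000,2),"yawx",round(np.degrees(np.arctan2(m[1,0],m[0,0])),2),"zdir",np.round(m[:,2],4),"F",np.round(s["force"],2),"T",np.round(s["torque"],3),"w",round(s["grip_width"],3),"q6",round(s["q"][5],2))
E
python3 s.py
```

```text
t 0.9 pos [ 160.32 -526.11  231.31] yawx 16.95 zdir [ 0. -0. -1.] F [ 0.23  0.4  -0.91] T [-0.015  0.011  0.032] w 1.002 q6 -0.07invalid input
```

```bash
python3 -m inch '[{"rx":0,"ry":0,"rz":-0.12,"x":0.14,"y":0.046,"z":0,"hand":0.45}]'; python3 s.py
```

```text
time_s: 0.98
position: [0.1921, -0.5159, 0.2312]
tcp_rot: [0.99, 0.141, -0.001, 0.0]
force: [0.4, -0.7, -0.3]
grip_width: 0.885
t 0.98 pos [ 192.11 -515.93  231.24] yawx 16.22 zdir [-1.e-03 -4.e-04 -1.e+00] F [ 0.4  -0.74 -0.33] T [-0.022  0.037  0.033] w 0.885 q6 0.01
```

```bash
python3 -m inch '[{"rx":0,"ry":0,"rz":-0.12,"x":0.14,"y":0.046,"z":0,"hand":0.45},{"rx":0,"ry":0,"rz":-0.12,"x":0.14,"y":0.046,"z":0,"hand":0.45},{"rx":0,"ry":0,"rz":-0.12,"x":0.14,"y":0.046,"z":0,"hand":0.45},{"rx":0,"ry":0,"rz":-0.12,"x":0.14,"y":0.046,"z":0,"hand":0.45},{"rx":0,"ry":0,"rz":-0.12,"x":0.14,"y":0.046,"z":0,"hand":0.45},{"rx":0,"ry":0,"rz":-0.12,"x":0.14,"y":0.046,"z":0,"hand":0.45},{"rx":0,"ry":0,"rz":-0.12,"x":0.14,"y":0.046,"z":0,"hand":0.45},{"rx":0,"ry":0,"rz":-0.1,"x":0.10,"y":0.046,"z":0,"hand":0.45},{"rx":0,"ry":0,"rz":0,"x":0,"y":0,"z":0,"hand":0.45}]' | tail -3; python3 s.py
```

```text
tcp_rot: [0.994, 0.106, 0.0, 0.0]
force: [-0.4, 1.1, -0.4]
grip_width: 0.552
t 1.73 pos [ 476.92 -415.62  231.2 ] yawx 12.15 zdir [ 1.e-04 -7.e-04 -1.e+00] F [-0.42  1.1  -0.38] T [-0.012 -0.046  0.02 ] w 0.552 q6 0.58
```

```bash
python3 -m inch '[{"rx":0,"ry":0,"rz":0.09,"x":0.01,"y":-0.026,"z":-0.04,"hand":0.45},{"rx":0,"ry":0,"rz":0,"x":0,"y":0,"z":-0.14,"hand":0.45},{"rx":0,"ry":0,"rz":0,"x":0,"y":0,"z":-0.14,"hand":0.45},{"rx":0,"ry":0,"rz":0,"x":0,"y":0,"z":-0.14,"hand":0.45},{"rx":0,"ry":0,"rz":0,"x":0,"y":0,"z":-0.08,"hand":0.45},{"rx":0,"ry":0,"rz":0,"x":0,"y":0,"z":0,"hand":0.45}]' | tail -3; python3 s.py
python3 - <<'E'
from rig import vision
from h import *
p=vision.read_camera("scene"); B=p["pixels"][170:310,210:350]; cv2.imwrite("pics/s1.png",cv2.resize(B[:,:,::-1],(590,590),interpolation=cv2.INTER_CUBIC))
E
```

```text
tcp_rot: [0.994, 0.11, 0.001, 0.002]
force: [-0.6, -0.1, -0.0]
grip_width: 0.553
t 2.23 pos [ 477.4  -424.6    89.11] yawx 12.66 zdir [ 0.0019 -0.0036 -1.    ] F [-0.62 -0.15 -0.  ] T [0.042 0.015 0.025] w 0.553 q6 0.57
```

View pics/s1.png

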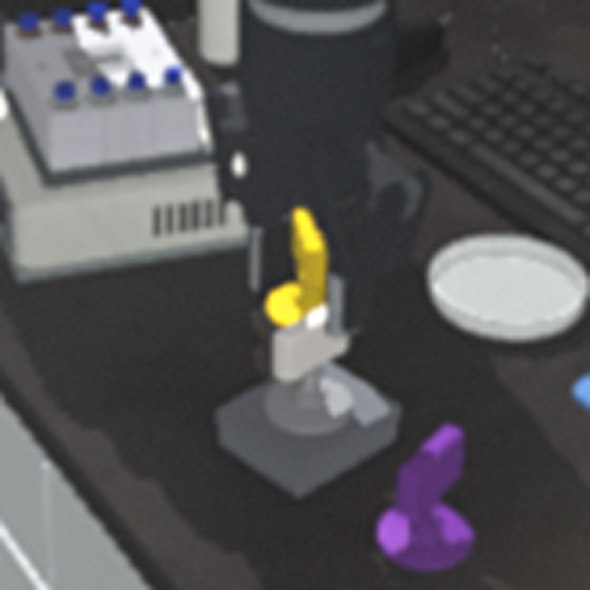

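```bash
python3 -m inch '[{"rx":0,"ry":0,"rz":0,"x":0.008,"y":0.010,"z":0,"hand":0.45},{"rx":0,"ry":0,"rz":0,"x":0,"y":0,"z":0,"hand":0.45}]' | tail -1; python3 s.py
```

```text
grip_width: 0.55
t 2.45 pos [ 479.48 -424.04   92.97] yawx 12.57 zdir [ 0.0043 -0.006  -1.    ] F [ 0.33  0.23 -0.6 ] T [ 0.039 -0.025  0.006] w 0.55 q6 0.57
```

```bash
python3 -m inch '[{"rx":0.08,"ry":0.06,"rz":0,"x":0,"y":0.007,"z":-0.05,"hand":0.45},{"rx":0,"ry":0,"rz":0,"x":0,"y":0,"z":0,"hand":0.45},{"rx":0,"ry":0,"rz":0,"x":0,"y":0,"z":0,"hand":0.45}]' | tail -1; python3 s.py
```

```text
grip_width: 0.546
t 2.7 pos [ 480.6  -423.73   83.64] yawx 12.57 zdir [ 0.0045 -0.0046 -1.    ] F [ 0.25 -0.38 -0.32] T [ 0.065  0.028 -0.057] w 0.546 q6 0.57
```

```bash
python3 -m inch '[{"rx":0.08,"ry":0.06,"rz":0,"x":-0.004,"y":0.006,"z":-0.05,"hand":0.45},{"rx":0,"ry":0,"rz":0,"x":0,"y":0,"z":-0.05,"hand":0.45},{"rx":0,"ry":0,"rz":0,"x":0,"y":0,"z":0,"hand":0.45}]' | tail -1; python3 s.py
```

```text
grip_width: 0.549
t 2.95 pos [ 479.9  -422.33   57.62] yawx 12.58 zdir [ 1.5e-03 -1.0e-04 -1.0e+00] F [ 0.05  0.1  -0.53] T [ 0.065 -0.021  0.018] w 0.549 q6 0.57
```

Now I'll close.

```bash
python3 -m inch '[{"rx":0,"ry":0,"rz":0,"x":0,"y":0,"z":-0.004,"hand":0.45},{"rx":0,"ry":0,"rz":0,"x":0,"y":0,"z":0,"hand":1},{"rx":0,"ry":0,"rz":0,"x":0,"y":0,"z":0,"hand":1},{"rx":0,"ry":0,"rz":0,"x":0,"y":0,"z":0,"hand":1},{"rx":0,"ry":0,"rz":0,"x":0,"y":0,"z":0,"hand":1},{"rx":0,"ry":0,"rz":0,"x":0,"y":0,"z":0,"hand":1},{"rx":0,"ry":0,"rz":0,"x":0,"y":0,"z":0,"hand":1},{"rx":0,"ry":0,"rz":0,"x":0,"y":0,"z":0,"hand":1}]' | tail -1; python3 s.py
```

```text
grip_width: 0.13
t 3.62 pos [ 479.78 -422.15   55.79] yawx 12.59 zdir [ 7.e-04  6.e-04 -1.e+00] F [-0.81 -0.19 -1.27] T [-0.032  0.04   0.023] w 0.13 q6 0.57
```

```bash
python3 -m inch '[{"rx":0,"ry":0,"rz":0,"x":0,"y":0,"z":0.04,"hand":1},{"rx":0,"ry":0,"rz":0,"x":0,"y":0,"z":0.06,"hand":1},{"rx":0,"ry":0,"rz":0,"x":0,"y":0,"z":0.12,"hand":1},{"rx":0,"ry":0,"rz":0,"x":0,"y":0,"z":0.14,"hand":1},{"rx":0,"ry":0,"rz":0,"x":0,"y":0,"z":0.14,"hand":1},{"rx":0,"ry":0,"rz":0,"x":0,"y":0,"z":0.08,"hand":1},{"rx":0,"ry":0,"rz":0,"x":0,"y":0,"z":0,"hand":1}]' | tail -1; python3 s.py
python3 - <<'E'
from rig import vision
from h import *
p=vision.read_camera("scene"); B=p["pixels"][130:310,190:370]; cv2.imwrite("pics/s2.png",cv2.resize(B[:,:,::-1],(590,590),interpolation=cv2.INTER_CUBIC))
E
```

```text
grip_width: 0.131
t 4.2 pos [ 477.82 -420.17  209.59] yawx 12.59 zdir [-0.0017  0.0031 -1.    ] F [ 0.3   1.   -1.07] T [-0.029  0.026  0.008] w 0.131 q6 0.57
```

View pics/s2.png

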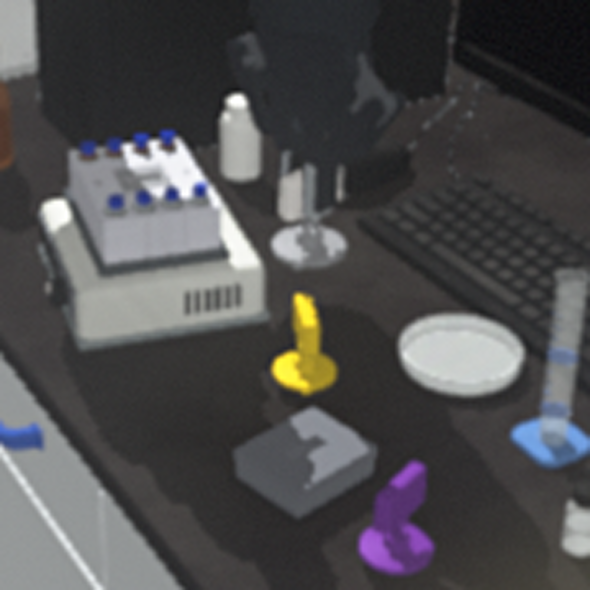

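```bash
python3 -m inch '[{"rx":0,"ry":0,"rz":-0.7,"x":0.008,"y":0.1,"z":0,"hand":1},{"rx":0,"ry":0,"rz":-0.8,"x":0.008,"y":0.13,"z":0,"hand":1},{"rx":0,"ry":0,"rz":-0.8,"x":0.008,"y":0.13,"z":0,"hand":1},{"rx":0,"ry":0,"rz":-0.8,"x":0.008,"y":0.13,"z":0,"hand":1},{"rx":0,"ry":0,"rz":-0.8,"x":0.008,"y":0.13,"z":0,"hand":1},{"rx":0,"ry":0,"rz":-0.8,"x":0.008,"y":0.13,"z":0,"hand":1},{"rx":0,"ry":0,"rz":-0.8,"x":0.008,"y":0.13,"z":0,"hand":1},{"rx":0,"ry":0,"rz":-0.7,"x":0.008,"y":0.12,"z":0,"hand":1},{"rx":0,"ry":0,"rz":0,"x":0,"y":0,"z":0,"hand":1},{"rx":0,"ry":0,"rz":0,"x":0,"y":0,"z":0,"hand":1}]' | tail -1; python3 s.py
```

```text
grip_width: 0.13
t 5.08 pos [ 486.73 -157.33  195.47] yawx -13.61 zdir [-0.0146  0.0149 -0.9998] F [-0.29 -1.17 -1.87] T [-0.037  0.036  0.006] w 0.13 q6 1.42
```

```bash
python3 -m inch '[{"rx":-0.2,"ry":-0.2,"rz":0.33,"x":0.031,"y":0.014,"z":0,"hand":1},{"rx":0,"ry":0,"rz":0,"x":0,"y":0,"z":0,"hand":1},{"rx":0,"ry":0,"rz":0,"x":0,"y":0,"z":0,"hand":1},{"rx":0,"ry":0,"rz":0,"x":0,"y":0,"z":0,"hand":1}]' | tail -1; python3 s.py
```

```text
grip_width: 0.129
t 5.42 pos [ 494.66 -155.1   193.28] yawx -12.12 zdir [-2.4e-03  1.0e-04 -1.0e+00] F [-0.72  0.18 -1.85] T [-0.004 -0.075  0.002] w 0.129 q6 1.41
```

```bash
python3 -m inch '[{"rx":0,"ry":-0.04,"rz":-0.03,"x":0,"y":0.005,"z":-0.08,"hand":1},{"rx":0,"ry":0,"rz":0,"x":0,"y":0,"z":-0.06,"hand":1},{"rx":0,"ry":0,"rz":0,"x":0,"y":0,"z":0,"hand":1},{"rx":0,"ry":0,"rz":0,"x":0,"y":0,"z":0,"hand":1}]' | tail -1; python3 s.py
python3 - <<'E'
from rig import vision
from h import *
p=vision.read_camera("scene"); B=p["pixels"][150:250,190:290]; a=cv2.resize(B[:,:,::-1],(580,580),interpolation=cv2.INTER_CUBIC)
cv2.imwrite("pics/s3.png",a); pickle.dump(p,open("scene1.pkl","wb"))
E
```

```text
grip_width: 0.13
t 5.75 pos [ 494.71 -156.45  157.61] yawx -12.41 zdir [ 1.4e-03 -5.0e-04 -1.0e+00] F [-0.13 -0.76  0.11] T [ 0.017  0.016 -0.052] w 0.13 q6 1.41
```

View pics/s3.png

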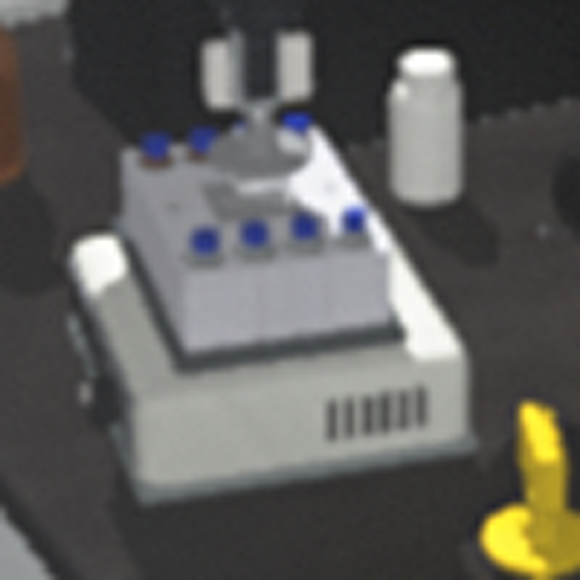

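```bash
python3 -m inch '[{"rx":0,"ry":0.02,"rz":0.02,"x":0,"y":0.010,"z":-0.01,"hand":1},{"rx":0,"ry":0,"rz":0,"x":0,"y":0,"z":0,"hand":1},{"rx":0,"ry":0,"rz":0,"x":0,"y":0,"z":0,"hand":1}]' | tail -1; python3 s.py
```

```text
grip_width: 0.126
t 6.05 pos [ 495.26 -154.53  156.89] yawx -12.36 zdir [ 0.002  -0.0015 -1.    ] F [-0.38 -0.2  -1.26] T [-0.021  0.001  0.009] w 0.126 q6 1.41
```

```bash
python3 -m inch '[{"rx":0.02,"ry":0.02,"rz":0,"x":-0.003,"y":0.003,"z":-0.02,"hand":1},{"rx":0,"ry":0,"rz":0,"x":0,"y":0,"z":-0.012,"hand":1},{"rx":0,"ry":0,"rz":0,"x":0,"y":0,"z":0,"hand":1}]' | tail -1; python3 s.py
```

```text
grip_width: 0.127
t 6.3 pos [ 494.82 -153.75  149.19] yawx -12.35 zdir [ 2.2e-03 -6.0e-04 -1.0e+00] F [ 0.21 -0.03 -1.52] T [0.005 0.02  0.039] w 0.127 q6 1.41
```

```bash
for i in 1; do python3 -m inch '[{"rx":0,"ry":0.03,"rz":0,"x":-0.001,"y":0,"z":-0.006,"hand":1},{"rx":0,"ry":0,"rz":0,"x":0,"y":0,"z":-0.006,"hand":1},{"rx":0,"ry":0,"rz":0,"x":0,"y":0,"z":-0.006,"hand":1}]' | tail -1; python3 s.py; done
```

```text
grip_width: 0.133
t 6.55 pos [ 494.77 -153.79  144.78] yawx -12.34 zdir [ 6.e-04 -9.e-04 -1.e+00] F [-3.2   1.51 15.72] T [ 0.159  0.531 -0.016] w 0.133 q6 1.41
```

```bash
python3 -m inch '[{"rx":0,"ry":0,"rz":0,"x":0,"y":0,"z":0.004,"hand":1},{"rx":0,"ry":0,"rz":0,"x":0,"y":0,"z":0,"hand":1}]' | tail -1; python3 s.py
python3 - <<'E'
from rig import vision
from h import *
p=vision.read_camera("scene"); pickle.dump(p,open("scene2.pkl","wb"))
q=vision.read_camera("top"); pickle.dump(q,open("top2.pkl","wb"))
o=[]
A=ortho(p,.445,.545,-.205,-.105,.106,.2); B=ortho(p,.445,.545,-.205,-.105,.119,.2)
cv2.imwrite("pics/o2.png",cv2.resize(np.hstack([A,B])[:,:,::-1],(800,400)))
cv2.imwrite("pics/t2.png",cv2.resize(q["pixels"][160:290,200:330][:,:,::-1],(590,590),interpolation=cv2.INTER_CUBIC))
cv2.imwrite("pics/s4.png",cv2.resize(p["pixels"][160:210,210:260][:,:,::-1],(590,590),interpolation=cv2.INTER_CUBIC))
E
python3 s.py
```

```text
grip_width: 0.13
t 6.72 pos [ 494.87 -153.84  145.83] yawx -12.34 zdir [ 8.e-04 -1.e-03 -1.e+00] F [ 0.25 -0.36 -1.36] T [-0.006 -0.021 -0.064] w 0.13 q6 1.41
t 6.82 pos [ 494.75 -153.78  145.62] yawx -12.34 zdir [ 5.e-04 -8.e-04 -1.e+00] F [-0.25  0.76 -1.84] T [ 0.035 -0.009  0.028] w 0.126 q6 1.41
```

View pics/t2.png

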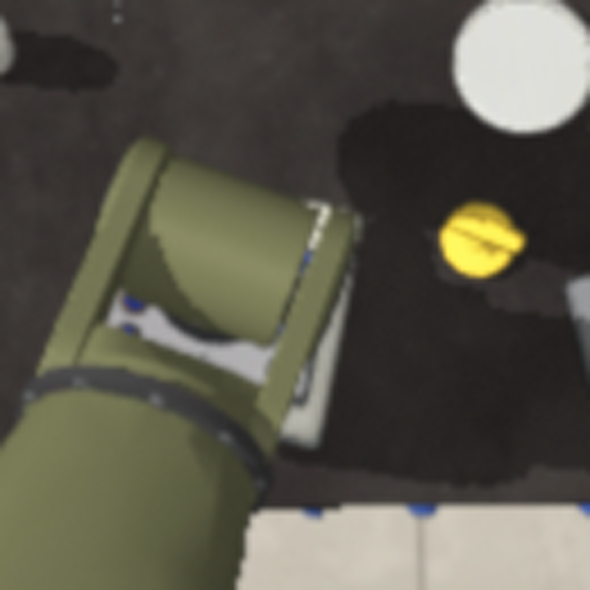

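View pics/s4.png

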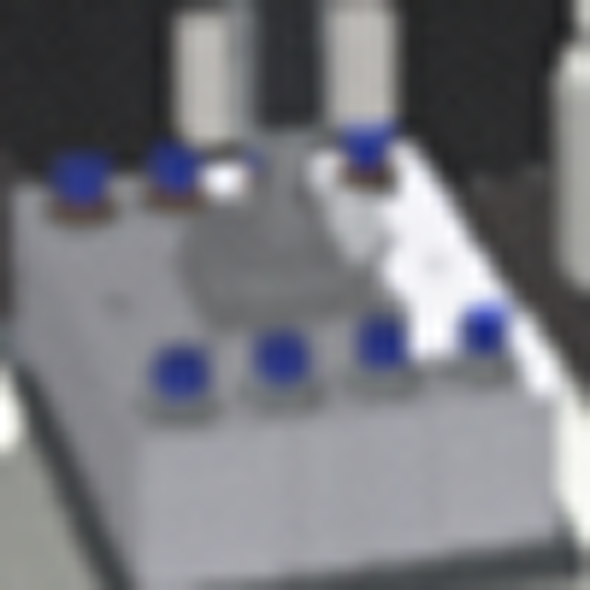

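```bash
python3 -m inch '[{"rx":0,"ry":0,"rz":0,"x":0.006,"y":-0.001,"z":0,"hand":1},{"rx":0,"ry":0,"rz":0,"x":0,"y":0,"z":-0.004,"hand":1},{"rx":0,"ry":0,"rz":0,"x":0,"y":0,"z":-0.001,"hand":1}]' | tail -1; python3 s.py
```

```text
grip_width: 0.128
t 7.07 pos [ 496.74 -154.19  145.14] yawx -12.35 zdir [ 0.0016 -0.0012 -1.    ] F [-4.68  1.32  3.95] T [ 0.237  0.728 -0.013] w 0.128 q6 1.42
```

```bash
python3 -m inch '[{"rx":0,"ry":0,"rz":0,"x":0,"y":0,"z":0.006,"hand":1},{"rx":0,"ry":0,"rz":0,"x":-0.004,"y":0.007,"z":0,"hand":1},{"rx":0.02,"ry":0.02,"rz":0,"x":0,"y":0,"z":0,"hand":1},{"rx":0,"ry":0,"rz":0,"x":0,"y":0,"z":0,"hand":1}]' | tail -1; python3 s.py
```

```text
grip_width: 0.131
t 7.4 pos [ 495.71 -152.25  146.56] yawx -12.34 zdir [ 0.e+00  3.e-04 -1.e+00] F [-0.16 -0.19 -0.92] T [-0.016  0.011  0.035] w 0.131 q6 1.42
```

```bash
python3 -m inch '[{"rx":0,"ry":0,"rz":0,"x":0,"y":0,"z":-0.004,"hand":1},{"rx":0,"ry":0,"rz":0,"x":0,"y":0,"z":-0.003,"hand":1}]' | tail -1; python3 s.py
```

```text
grip_width: 0.127
t 7.57 pos [ 495.82 -152.24  144.85] yawx -12.34 zdir [ 4.e-04  2.e-04 -1.e+00] F [-1.47  1.06  5.01] T [ 0.05   0.223 -0.033] w 0.127 q6 1.42
```

```bash
python3 -m inch '[{"rx":0,"ry":0,"rz":0,"x":0,"y":0,"z":0.006,"hand":1},{"rx":0,"ry":0,"rz":0,"x":-0.006,"y":-0.013,"z":0,"hand":1},{"rx":0,"ry":0,"rz":0,"x":0,"y":0,"z":0,"hand":1},{"rx":0,"ry":0,"rz":0,"x":0,"y":0,"z":0,"hand":1}]' | tail -1; python3 s.py;python3 -m inch '[{"rx":0,"ry":0,"rz":0,"x":0,"y":0,"z":-0.004,"hand":1},{"rx":0,"ry":0,"rz":0,"x":0,"y":0,"z":-0.003,"hand":1}]' | tail -1; python3 s.py
```

```text
grip_width: 0.127
t 7.9 pos [ 494.02 -155.82  146.06] yawx -12.34 zdir [-2.e-04  4.e-04 -1.e+00] F [ 0.86 -0.37 -1.78] T [ 0.019 -0.053 -0.018] w 0.127 q6 1.41
grip_width: 0.13
t 8.07 pos [ 494.28 -156.04  145.07] yawx -12.35 zdir [ 9.e-04  1.e-04 -1.e+00] F [-3.76  2.84 14.62] T [0.453 0.851 0.018] w 0.13 q6 1.41
```

```bash
python3 -m inch '[{"rx":0,"ry":0,"rz":0,"x":0,"y":0,"z":0.006,"hand":1},{"rx":0,"ry":0.02,"rz":0,"x":-0.005,"y":0.0115,"z":0,"hand":1},{"rx":0,"ry":0,"rz":0,"x":0,"y":0,"z":0,"hand":1},{"rx":0,"ry":0,"rz":0,"x":0,"y":0,"z":0,"hand":1}]' | tail -1; python3 s.py;python3 -m inch '[{"rx":0,"ry":0,"rz":0,"x":0,"y":0,"z":-0.003,"hand":1},{"rx":0,"ry":0,"rz":0,"x":0,"y":0,"z":-0.003,"hand":1}]' | tail -1; python3 s.py
```

```text
grip_width: 0.127
t 8.4 pos [ 492.88 -152.84  146.57] yawx -12.36 zdir [-6.e-04  0.e+00 -1.e+00] F [ 0.14 -0.72 -1.44] T [-0.033 -0.022  0.035] w 0.127 q6 1.41
grip_width: 0.124
t 8.57 pos [ 492.84 -152.69  144.83] yawx -12.34 zdir [-7.e-04  1.e-04 -1.e+00] F [-0.05 -0.99 -0.83] T [ 0.024 -0.068 -0.004] w 0.124 q6 1.41
```

```bash
python3 -m inch '[{"rx":0,"ry":0,"rz":0,"x":0,"y":0,"z":-0.004,"hand":1},{"rx":0,"ry":0,"rz":0,"x":0,"y":0,"z":-0.004,"hand":1}]' | tail -1; python3 s.py
```

```text
grip_width: 0.123
t 8.73 pos [ 492.78 -152.65  142.43] yawx -12.34 zdir [-1.e-03  3.e-04 -1.e+00] F [-0.32 -0.39 -2.57] T [ 0.046  0.041 -0.018] w 0.123 q6 1.41
```

```bash
python3 -m inch '[{"rx":0,"ry":-0.015,"rz":0,"x":0,"y":0,"z":-0.006,"hand":1},{"rx":0,"ry":0,"rz":0,"x":0,"y":0,"z":-0.006,"hand":1},{"rx":0,"ry":0,"rz":0,"x":0,"y":0,"z":-0.006,"hand":1},{"rx":0,"ry":0,"rz":0,"x":0,"y":0,"z":-0.004,"hand":1}]' | tail -1; python3 s.py
```

```text
grip_width: 0.126
t 9.07 pos [ 492.72 -152.69  136.08] yawx -12.35 zdir [-1.e-04  4.e-04 -1.e+00] F [-0.05  0.14 -1.26] T [0.012 0.013 0.008] w 0.126 q6 1.41
```

```bash
python3 -m inch '[{"rx":0,"ry":0,"rz":0,"x":0,"y":0,"z":-0.006,"hand":1},{"rx":0,"ry":0,"rz":0,"x":0,"y":0,"z":-0.005,"hand":1},{"rx":0,"ry":0,"rz":0,"x":0,"y":0,"z":-0.005,"hand":1},{"rx":0,"ry":0,"rz":0,"x":0,"y":0,"z":-0.004,"hand":1}]' | tail -1; python3 s.py
```

```text
grip_width: 0.122
t 9.4 pos [ 492.84 -152.72  131.12] yawx -12.35 zdir [ 3.e-04  3.e-04 -1.e+00] F [-3.26  0.39  4.44] T [0.177 0.411 0.033] w 0.122 q6 1.41
```

```bash
python3 -m inch '[{"rx":0,"ry":0,"rz":0,"x":0,"y":0,"z":-0.005,"hand":1},{"rx":0,"ry":0,"rz":0,"x":0,"y":0,"z":-0.004,"hand":1},{"rx":0,"ry":0,"rz":0,"x":0,"y":0,"z":-0.003,"hand":1},{"rx":0,"ry":0,"rz":0,"x":0,"y":0,"z":-0.001,"hand":1}]' | tail -1; python3 s.py
```

```text
grip_width: 0.125
t 9.73 pos [ 492.86 -152.7   128.86] yawx -12.35 zdir [ 8.e-04  1.e-04 -1.e+00] F [-3.78  0.81  7.67] T [ 0.303  0.676 -0.046] w 0.125 q6 1.41
```

```bash
python3 -m inch '[{"rx":0,"ry":0,"rz":0,"x":0,"y":0,"z":-0.006,"hand":1},{"rx":0,"ry":0,"rz":0,"x":0,"y":0,"z":-0.005,"hand":1},{"rx":0,"ry":0,"rz":0,"x":0,"y":0,"z":-0.003,"hand":1}]' | tail -1; python3 s.py
```

```text
grip_width: 0.127
t 9.98 pos [ 492.91 -152.73  126.85] yawx -12.34 zdir [ 1.5e-03 -3.0e-04 -1.0e+00] F [-5.33  1.81 10.07] T [ 0.36   0.94  -0.017] w 0.127 q6 1.41
```

```bash
python3 -m inch '[{"rx":0,"ry":0,"rz":0.5,"x":-0.002,"y":0,"z":-0.001,"hand":1},{"rx":0,"ry":0,"rz":0.7,"x":0,"y":0,"z":-0.001,"hand":1},{"rx":0,"ry":0,"rz":0.7,"x":0,"y":0,"z":-0.001,"hand":1}]' | tail -1; python3 s.py
```

```text
grip_width: 0.128
t 10.23 pos [ 493.48 -153.18  128.2 ] yawx -4.59 zdir [ 0.0054 -0.0014 -1.    ] F [-0.95  0.55  7.9 ] T [ 0.165  0.439 -0.13 ] w 0.128 q6 1.28
```

```bash
python3 -m inch '[{"rx":0.02,"ry":0.07,"rz":0.2,"x":-0.002,"y":0.001,"z":-0.006,"hand":1},{"rx":0,"ry":0.02,"rz":0.6,"x":0,"y":0,"z":-0.003,"hand":1},{"rx":0,"ry":0.02,"rz":0.6,"x":0,"y":0,"z":-0.002,"hand":1}]' | tail -1; python3 s.py
```

```text
grip_width: 0.13
t 10.48 pos [ 494.38 -153.6   127.9 ] yawx 1.31 zdir [ 0.0026 -0.0018 -1.    ] F [-3.12  0.62  7.96] T [ 0.192  0.455 -0.09 ] w 0.13 q6 1.18
```

```bash
python3 -m inch '[{"rx":0.02,"ry":0.03,"rz":0.5,"x":-0.004,"y":0.002,"z":-0.004,"hand":1},{"rx":0.01,"ry":0.02,"rz":0.6,"x":-0.003,"y":0.001,"z":-0.003,"hand":1},{"rx":0,"ry":0.02,"rz":0.6,"x":-0.002,"y":0.001,"z":-0.003,"hand":1}]' | tail -1; python3 s.py
```

```text
grip_width: 0.127
t 10.73 pos [ 494.36 -153.65  128.17] yawx 8.44 zdir [ 0.005  -0.0023 -1.    ] F [-0.29  0.42  8.26] T [ 0.115  0.135 -0.078] w 0.127 q6 1.05
```

```bash
python3 -m inch '[{"rx":0.02,"ry":0.07,"rz":0.5,"x":-0.004,"y":0.002,"z":-0.006,"hand":1},{"rx":0.01,"ry":0.03,"rz":0.7,"x":-0.003,"y":0.002,"z":-0.005,"hand":1},{"rx":0.01,"ry":0.03,"rz":0.7,"x":-0.003,"y":0.002,"z":-0.005,"hand":1}]' | tail -1; python3 s.py
```

```text
grip_width: 0.125
t 10.98 pos [ 494.42 -153.4   127.26] yawx 16.37 zdir [ 0.0045 -0.0027 -1.    ] F [ 0.43 -0.89  9.62] T [-0.034  0.067 -0.002] w 0.125 q6 0.91
```

```bash
python3 -m inch '[{"rx":0.02,"ry":0.06,"rz":0.7,"x":-0.004,"y":0.002,"z":-0.005,"hand":1},{"rx":0.02,"ry":0.03,"rz":0.8,"x":-0.003,"y":0.002,"z":-0.005,"hand":1},{"rx":0.02,"ry":0.03,"rz":0.8,"x":-0.003,"y":0.002,"z":-0.004,"hand":1},{"rx":0.02,"ry":0.03,"rz":0.8,"x":-0.003,"y":0.002,"z":-0.004,"hand":1}]' | tail -1; python3 s.py
```

```text
grip_width: 0.129
t 11.32 pos [ 494.74 -153.09  127.14] yawx 29.35 zdir [ 0.0058 -0.0012 -1.    ] F [ 0.42 -0.97  8.99] T [-0.013  0.063 -0.026] w 0.129 q6 0.69
```

```bash
python3 -m inch '[{"rx":0.02,"ry":0.07,"rz":0.7,"x":-0.007,"y":0.001,"z":-0.005,"hand":1},{"rx":0.01,"ry":0.04,"rz":0.8,"x":-0.005,"y":0.001,"z":-0.004,"hand":1},{"rx":0.01,"ry":0.04,"rz":0.8,"x":-0.005,"y":0.001,"z":-0.004,"hand":1},{"rx":0.01,"ry":0.04,"rz":0.8,"x":-0.005,"y":0.001,"z":-0.004,"hand":1}]' | tail -1; python3 s.py
```

```text
grip_width: 0.129
t 11.65 pos [ 493.69 -153.41  127.62] yawx 42.35 zdir [ 0.0066 -0.0011 -1.    ] F [2.31 0.08 8.39] T [ 0.193 -0.302 -0.037] w 0.129 q6 0.46
```

```bash
python3 -m inch '[{"rx":0.02,"ry":0.09,"rz":0.7,"x":-0.005,"y":0.002,"z":-0.006,"hand":1},{"rx":0.01,"ry":0.05,"rz":0.8,"x":-0.004,"y":0.001,"z":-0.005,"hand":1},{"rx":0.01,"ry":0.05,"rz":0.8,"x":-0.004,"y":0.001,"z":-0.005,"hand":1},{"rx":0.01,"ry":0.05,"rz":0.8,"x":-0.004,"y":0.001,"z":-0.005,"hand":1}]' | tail -1; python3 s.py
```

```text
grip_width: 0.126
t 11.98 pos [ 493.53 -153.5   127.03] yawx 55.36 zdir [ 0.0029 -0.0015 -1.    ] F [ 1.52 -0.35  9.23] T [ 0.136 -0.208 -0.134] w 0.126 q6 0.23
```

```bash
python3 -m inch '[{"rx":0.02,"ry":0.05,"rz":0.8,"x":-0.004,"y":0.002,"z":-0.005,"hand":1},{"rx":0.01,"ry":0.03,"rz":0.8,"x":-0.003,"y":0.002,"z":-0.005,"hand":1},{"rx":0.01,"ry":0.03,"rz":0.8,"x":-0.003,"y":0.002,"z":-0.004,"hand":1},{"rx":0.01,"ry":0.03,"rz":0.8,"x":-0.003,"y":0.002,"z":-0.004,"hand":1},{"rx":0.01,"ry":0.03,"rz":0.8,"x":-0.003,"y":0.002,"z":-0.004,"hand":1}]' | tail -1; python3 s.py
```

```text
grip_width: 0.127
t 12.4 pos [ 494.06 -152.95  127.1 ] yawx 72.15 zdir [ 0.0059 -0.0023 -1.    ] F [-0.2  -0.38  9.17] T [ 0.071  0.076 -0.098] w 0.127 q6 -0.06
```

```bash
python3 -m inch '[{"rx":0.02,"ry":0.06,"rz":0.6,"x":-0.004,"y":0.002,"z":-0.004,"hand":1},{"rx":0.01,"ry":0.04,"rz":0.6,"x":-0.004,"y":0.001,"z":-0.003,"hand":1},{"rx":0.01,"ry":0.02,"rz":0.15,"x":-0.002,"y":0,"z":-0.002,"hand":1},{"rx":0,"ry":0,"rz":0,"x":0,"y":0,"z":-0.001,"hand":1}]' | tail -1; python3 s.py
```

```text
grip_width: 0.126
t 12.73 pos [ 494.38 -152.9   128.39] yawx 78.05 zdir [ 0.0066 -0.0018 -1.    ] F [-4.55  0.87  6.77] T [0.4   1.142 0.027] w 0.126 q6 -0.16
```

```bash
python3 -m inch '[{"rx":0.02,"ry":0.08,"rz":-0.05,"x":-0.005,"y":0,"z":0.001,"hand":1},{"rx":0,"ry":0.02,"rz":0,"x":-0.002,"y":0,"z":0.002,"hand":1},{"rx":0,"ry":0,"rz":0,"x":0,"y":0,"z":0.002,"hand":1}]' | tail -1; python3 s.py
```

```text
grip_width: 0.129
t 12.98 pos [ 494.06 -152.97  131.4 ] yawx 77.86 zdir [ 0.0041 -0.0013 -1.    ] F [-2.44  1.04 -7.45] T [ 0.166  0.506 -0.001] w 0.129 q6 -0.16
```

```bash
python3 -m inch '[{"rx":0,"ry":0.05,"rz":0,"x":-0.002,"y":0,"z":-0.002,"hand":1}]' | tail -1; python3 s.py; python3 -m inch '[{"rx":0,"ry":0,"rz":0,"x":0,"y":0,"z":0,"hand":0.5},{"rx":0,"ry":0,"rz":0,"x":0,"y":0,"z":0,"hand":0.5},{"rx":0,"ry":0,"rz":0,"x":0,"y":0,"z":0,"hand":0.5},{"rx":0,"ry":0,"rz":0,"x":0,"y":0,"z":0,"hand":0.5}]' | tail -1; python3 s.py
```

```text
grip_width: 0.132
t 13.07 pos [ 493.88 -153.    131.19] yawx 77.86 zdir [ 0.0017 -0.0015 -1.    ] F [2.81 1.03 4.  ] T [ 0.249 -0.398 -0.05 ] w 0.132 q6 -0.16
grip_width: 0.501
t 13.4 pos [ 493.78 -153.14  130.51] yawx 77.86 zdir [ 0.001  -0.0017 -1.    ] F [ 0.26  0.16 -0.3 ] T [0.036 0.027 0.027] w 0.501 q6 -0.16
```

Released without any side force. I'll go straight up and look.

```bash
python3 -m inch '[{"rx":0,"ry":0,"rz":0,"x":0,"y":0,"z":0.05,"hand":0.5},{"rx":0,"ry":0,"rz":0,"x":0,"y":0,"z":0.1,"hand":0.5},{"rx":0,"ry":0,"rz":0,"x":0,"y":0,"z":0.14,"hand":0.5},{"rx":0,"ry":0,"rz":0,"x":0,"y":0,"z":0.14,"hand":0.5},{"rx":0,"ry":0,"rz":0,"x":-0.1,"y":-0.1,"z":0.05,"hand":0.5},{"rx":0,"ry":0,"rz":0,"x":-0.1,"y":-0.1,"z":0,"hand":0.5},{"rx":0,"ry":0,"rz":0,"x":-0.1,"y":-0.1,"z":0,"hand":0.5},{"rx":0,"ry":0,"rz":0,"x":-0.1,"y":-0.1,"z":0,"hand":0.5},{"rx":0,"ry":0,"rz":0,"x":-0.1,"y":-0.1,"z":0,"hand":0.5},{"rx":0,"ry":0,"rz":0,"x":0,"y":0,"z":0,"hand":0.5}]' | tail -1; python3 s.py
python3 - <<'E'
from rig import vision
from h import *
for n in("scene","top"):
    p=vision.read_camera(n); W=pts(p)
    B=p["pixels"][(130 if n=="scene" else 170):,180:][:120,:120]; cv2.imwrite(f"pics/f_{n}.png",cv2.resize(B[:,:,::-1],(590,590),interpolation=cv2.INTER_CUBIC))
    a=(abs(W[...,0]-.494)<.04)&(abs(W[...,1]+.153)<.032)&(W[...,2]>.128)&(W[...,2]<.18)
    print(n,a.sum()); 
    if a.sum()>5: print(W[a].min(0),W[a].max(0),cv2.minAreaRect(W[a][:,:2].astype(np.float32)*1000))
    print([(d["score"],np.round(d["centre"],4)) for d in vision.pinpoint("key",p)])
    for l in("jar_amber","white_bottle"): print(l,[np.round(d["centre"],4) for d in vision.pinpoint(l,p)][:1])
E
```

```text
grip_width: 0.501
t 14.23 pos [ 361.7  -280.74  254.62] yawx 78.16 zdir [-0.0027 -0.0032 -1.    ] F [0.37 0.73 0.69] T [ 0.011  0.012 -0.042] w 0.501 q6 -0.53
scene 112
[ 0.48293789 -0.17512048  0.13235514] [ 0.50081675 -0.12880256  0.15997787] ((492.2359924316406, -151.75247192382812), (46.742855072021484, 12.588675498962402), 80.9522933959961)
[(0.81, array([ 0.4862, -0.5254,  0.0021])), (0.61, array([ 5.389e-01, -3.312e-01, -4.000e-04])), (0.56, array([ 0.4924, -0.1521,  0.0931])), (0.48, array([6.696e-01, 4.000e-04, 1.000e-04]))]
jar_amber [array([ 4.635e-01,  1.351e-01, -3.000e-04])]
white_bottle [array([ 6.725e-01,  3.000e-04, -2.100e-03])]
top 86
[ 0.48102184 -0.17103368  0.13514336] [ 0.49881709 -0.1283833   0.16266997] ((490.8636169433594, -149.76742553710938), (45.05253601074219, 12.270394325256348), 77.58212280273438)
[(0.71, array([ 0.4866, -0.5161,  0.0026])), (0.61, array([ 4.987e-01, -1.492e-01,  1.000e-04])), (0.58, array([ 0.4942, -0.152 ,  0.0919])), (0.55, array([ 0.5419, -0.3225, -0.0036]))]
jar_amber [array([0.4699, 0.133 , 0.0015])]
white_bottle [array([ 6.727e-01, -3.000e-04, -1.000e-04])]
```

View pics/f_scene.png

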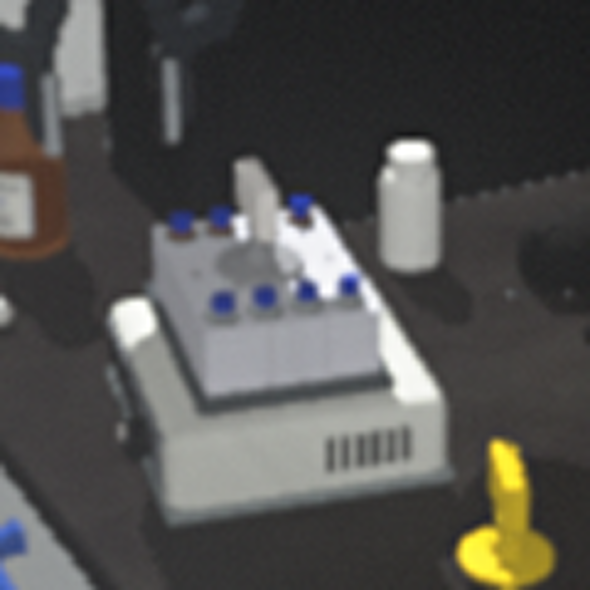

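View pics/f_top.png

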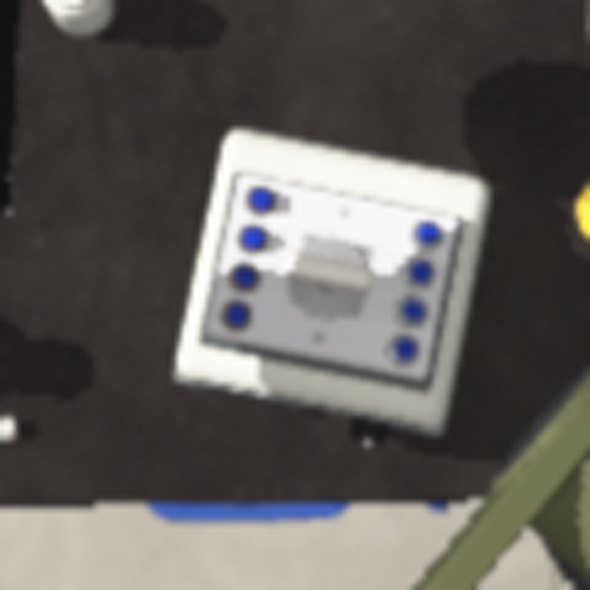

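Both views show the key upright with its handle across the slot (scene crop 258,200; top crop 330,270). With each camera's height bias from the stand shot removed, the handle top is at about 158–159 mm, against 158 mm expected when locked. The jar and bottle read the same as at the start, within the detector's error.

```bash
python3 -c "
from rig import arm
print(arm.sign_off())"
```

```text
the job is handed in; nothing more can be done
None
```

The hold-down key is locked in the shaker hub and released, and I handed the job in at about 14.5 s of the 64 s allowed; no verdict is reported.

- **Finding the slot:** I took the white-handled key from its grey stand and felt for the slot. Four light probes touched metal, the hardest at about 17 N. The fifth entered without resistance, about 2 mm from where the two cameras' average put the slot.
- **Locking:** I pressed the key about 8.8 mm against its spring (about 11.5 N), turned it +90°, and eased it up until the head caught in the notch. Then I opened the fingers and moved the arm clear.
- **Last checks:** Both cameras show the key upright. Its handle lies at 77.6° (top) and 81.0° (scene) against 77.7° for square, so the two disagree by about 3°. Handle height puts the key's origin 13–14 mm below the block top, where 14 mm means locked.
- **Jar and bottle:** Both read within about 5 mm of their starting positions, which is about the detector's own error.
- **Less certain:** The two cameras differ by about 2 mm in absolute position. The detector also listed a second, spurious key on the shaker in the top view (height 0), which I disregarded.

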